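Close up the gift-box row and tighten its wing screw

TASK

On the wooden display rail, push the green end plate along until it is fully home against the row of gift boxes. Then push the wings of the brass wing screw round clockwise (seen from above), stroke after stroke with the fingertips, until the screw is fully tight against its stop. Leave the gift boxes standing in the row, lift nothing, and leave everything else on the counter where it is.

Things in the scene. Friction and masses are not known exactly. Their poses are not given: they have to be found in the camera images.
- rail: Fixed display rail: pale wooden board 180 (x) x 370 (y) x 18 mm on the counter; origin at the centre of its underside, y along the row, z up. In order of y it bears a card wall, a black clamp block (60 x 60 mm, centred x 0, y -120, top z 54) with the brass wing screw on top, the sliding green end plate, two gift boxes, and an end wall (120 wide, y 166 to 176, top z 108).
- card_wall (a point): Middle of the top edge of the upright wooden card wall, on its face toward the wing screw: fixed on the rail at y -163.5 mm, z 112; wall 110 wide (rail x), 8 thick. It stands 3.5 mm beyond the circle of the wing tips, so a finger hardly passes between wall and screw: stroke the wings on the other sides.
- end_plate (a joint): Travel of the green end plate along the rail's +y, in m: 0 is away from the boxes, 0.065 is its stop (fully home, the plate then 1 mm from the first gift box). It slides with a friction of about 5 N and stays where it is left.
- plate_back (a point): Mid back face (the face toward the wing screw) of the green end plate, at z 80 mm; moves with the plate. Plate 100 wide (rail x) x 8 thick x 85 mm high, z 22 to 107. Push here toward the rail's +y. Behind it a flat steel bar (24 mm wide, top z 38) runs back through the clamp block.
- wing_screw (a joint): Angle by which the wing screw is still loose, rad: 0 is its hard stop (fully tight), positive is counter-clockwise from above; turning it clockwise lowers the value. At 0 and at every half turn the two wings lie along the rail's y. It does not rise or sink. Friction about 0.05 N m; it stays where it is left.
- wing_mid (a point): Point on the wing screw's vertical axis at mid height of its wings (z 72 mm); its y axis points along one of the two opposite wings. Brass: round hub, radius 17 mm, top z 90; two upright flat wings 7 mm thick (9 mm at the tips), reaching 40 mm from the axis, z 59 to 85 mm. Clamp block top below at z 54.
- gift_box_a: White gift box with brown ribbon, 130 (x) x 55 (y) x 100 mm, loose, standing on the rail board next to the end plate; origin at the centre of its underside. Not to be lifted or knocked over.
- gift_box_b: Cream gift box with brown ribbon, same size, loose, standing between the first box and the end wall; origin at the centre of its underside. Not to be lifted or knocked over.
- jam_jar: Small loose jar with a brass lid, 38 mm across x 45 mm, standing on the rail board beside the bar; origin at the centre of its underside. Leave alone.
- round_tin: Loose white round tin, 87 mm across x 50 mm; origin at the centre of its underside. Leave alone.
- honey_jar: Loose amber jar, 64 mm across x 85 mm; origin at the centre of its underside. Leave alone.
- wood_bowl: Loose wooden bowl, 110 mm across x 45 mm; origin at the centre of its underside. Leave alone.
- card_stand: Loose upright blank card on a wooden foot, 50 x 90 x 63 mm; origin at the centre of its underside. Leave alone.
- green_box: Loose green box with a cream band, 80 x 80 x 50 mm; origin at the centre of its underside. Leave alone.

How it is judged (in metres and radians):
On the way, in this order (a step that is already met when the one before it is completed fails the run):
1. the end plate is pushed fully home against the gift boxes while the screw is still loose (value of joint end_plate above 0.061 m and value of joint wing_screw above 1 rad), for 0.2 s.
2. the wing screw is turned clockwise until it is fully tight (value of joint wing_screw below 0.15 rad and value of joint end_plate above 0.061 m), for 0.2 s.
At the end, for the whole second after the job is handed in: The end plate is within 4 mm of its stop, the wing screw within 0.15 rad (9 degrees) of its tight stop, and both gift boxes stand upright and at rest in the row, within 20 mm of where they began (all of step 2 and angle between each of gift_box_a, gift_box_b's own z axis and vertical below 0.1 rad and distance of each of gift_box_a, gift_box_b from where it was at the start of the episode below 0.02 m and linear speed of each of gift_box_a, gift_box_b below 0.02 m/s); the robot touches nothing.
It fails at once if a gift box is lifted, carried off or tipped (distance of any of gift_box_a, gift_box_b from where it was at the start of the episode above 0.025 m or z of any of gift_box_a, gift_box_b in the frame of rail above 0.028 m or angle between any of gift_box_a, gift_box_b's own z axis and vertical above 0.3 rad).
It fails at once if a bystander is lifted, or moved by more than 20 mm (distance of any of jam_jar, round_tin, honey_jar, wood_bowl, card_stand, green_box from where it was at the start of the episode above 0.02 m).
It also fails if it takes over 54 s, if anything falls off the work surface, if the arm or the gripper's body presses on something with over 40 N, if the wrist force passes 120 N, or if a joint passes its speed limit or range.

ROBOT

A 6-joint arm with a two-finger parallel gripper is mounted at the origin on the work surface. World frame = base frame: x ahead of the robot, y to its left, z up, the work surface at z = 0. Lengths are in m, angles in degrees, forces in N, time in s.
With the tool pointing down it reaches from about 0.375 to 0.9 m from the base axis. Payload 3.1 kg.
Tool frame: the origin (TCP) lies on the centre line of the jaws, within the pads' length; the fingertips stand 25 mm ahead of it and the grasp point (between the pads) lies 6 mm ahead of it; y points along the fingers, x is the direction in which the jaws open and shut, and the axes are right-handed (so a half turn about y gives the same grasp; the last joint's range is limited). The gripper opens to 87 mm and grips with 3 to 60 N. Pads are 19 mm wide; open, the fingers measure 117 mm over their backs; the gripper's body (75 mm by 190 mm) begins 51 mm behind the grasp point.
Start: joints at [-84.712, 30.224, 82.088, -0, 67.689, -10.227], TCP at [0.167, -0.602, 0.248] pointing down, gripper open.
Joint ranges: [-176.69, 176.69], [-43.24, 126.21], [12.49, 139.97], [-82, 262], [0, 151.66], [-163.58, 163.58]. Speed limits (degrees/s): [159.86, 159.86, 180, 180, 180, 180].

INTERFACE

Orientations are given as a 3x3 rotation matrix whose columns are the frame's x, y, z axes.
In Python, from rig import * gives the robot as it stands.
- The arm moves only by the tool play_rows, never from a script. Its argument "commands" is a list of rows, each a list of 2 entries, a list of its own where there are three numbers: the shift along the world's x, y, z in m, then the turn, a rotation vector about the world's x, y, z in rad. A call has 1 to 10 rows; each row is the pose to reach, as a shift and turn from the pose commanded when the call began; what a row does not reach only later rows make up. A row lasts 1/8 s, in which the tool goes at most 62.5 mm and 10.7 degrees, less where a joint would pass 70% of its speed; a pose out of reach is approached as far as the arm can. A call with a gripper value outside its range is refused whole. "gripper" is the finger opening in m, from 0 to 0.087, set as the call begins (left out, the last holds). The fingers move at their own pace and stop on an object; the grip force is fixed at half the most. Time passes only in rows, so rows that repeat a pose let the fingers close. It gives the time, the measured TCP pose, the force and the opening at its end, in the units of the state.
- read_state(): the state, without advancing time (a new reading comes with each control period).
- capture(name): name is "scene" or "top" or "wrist"; returns a dict with "frame" (400x640x3 uint8, red, green, blue), "depth" (400x640 float32, m along the optical axis (not along the pixel's ray), 0 where there is no reading), "mtx" (3x3 intrinsics, pixels), "cam_to_world" (4x4, takes a point from camera to world coordinates); the wrist camera has in their place "hand_eye" (4x4, takes a point from camera to tool coordinates, whose origin is the TCP and whose axes are the tool frame's). Camera axes: x right, y down, z forward; pixel columns grow to the right and rows downward; lengths in m; the calibration is good to about 2 mm. A picture is of the moment at which its call begins: read the wrist's pose just before it.
- hand_in(): hands the job in, once; it reports no verdict.
The state is a dict: "time_s": time; "joint_positions": joint angles; "qvel": joint speeds; "tau": joint torques, N m; "position": TCP position; "tcp_rot": TCP orientation; "force": force on the tool from outside, world axes, zero at the start; "moment": the same for the moment, N m; "opening": opening from 0.0 (shut) to 1.0 (fully open).
Only numpy, scipy, OpenCV 4.12 (cv2) and the standard library are available. Lean on these libraries where they do the work, as an engineer would, in place of code of your own. Each camera call takes 0.05 s, during which the arm holds its last target. There are 200 camera calls.

## Working session

There is one attempt and no reset: what is moved stays moved. The work goes in short steps, Python scripts to look and compute and a tool call to move; the robot and the scene stay as the last step left them, time stands still between calls to the robot, and variables do not carry over. Pictures are saved under pics/ and viewed, about 8 in all and at most 12, crops included, and the job is handed in when it is done.

Besides the shell and the picture viewer there is one more tool, called after "Emit:" as name([rows], argument=value, ...), one row to a line, values as JSON. play_rows: Moves the arm, as the interface text tells. Its arguments: {"type":"object","properties":{"commands":{"type":"array"},"gripper":{"type":"number"}},"required":["commands"]}

```bash
mkdir -p pics; python3 - <<'E'
from rig import *
import cv2,numpy as np
s=read_state();print(s['time_s'],s['position'],s['tcp_rot'],s['opening'])
for n in("scene","top"):
    c=capture(n);np.savez(n,**c);cv2.imwrite(f'pics/{n}0.png',c['frame'][:,:,::-1])
    print(c['mtx'],c['cam_to_world'])
E
```

```text
0.0 [ 0.16715095 -0.60153348  0.24657034] [[ 2.67496713e-01 -2.08317440e-04  9.63558750e-01]
 [-9.63556455e-01  2.13525417e-03  2.67496538e-01]
 [-2.11316704e-03 -9.99997699e-01  3.70447860e-04]] 0.9949420010061336
[[440.35733193   0.         324.42397932]
 [  0.         440.35733193 194.5493732 ]
 [  0.           0.           1.        ]] [[-0.79646267  0.32407889 -0.51050964  1.18679549]
 [ 0.60465376  0.41788993 -0.6780574   0.77335933]
 [-0.00640725 -0.84872898 -0.52878925  0.70933746]
 [ 0.          0.          0.          1.        ]]
[[439.47510896   0.         314.78757978]
 [  0.         439.47510896 199.45855914]
 [  0.           0.           1.        ]] [[-2.63232221e-04 -9.90180241e-01  1.39796358e-01  3.83282073e-01]
 [-9.99976370e-01  1.22097859e-03  6.76528981e-03 -1.54336743e-02]
 [-6.86954465e-03 -1.39791274e-01 -9.90157164e-01  1.49795296e+00]
 [ 0.00000000e+00  0.00000000e+00  0.00000000e+00  1.00000000e+00]]
```

View pics/top0.png

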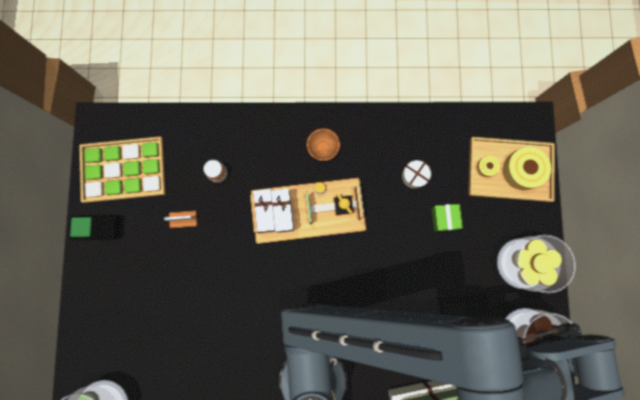

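View pics/scene0.png

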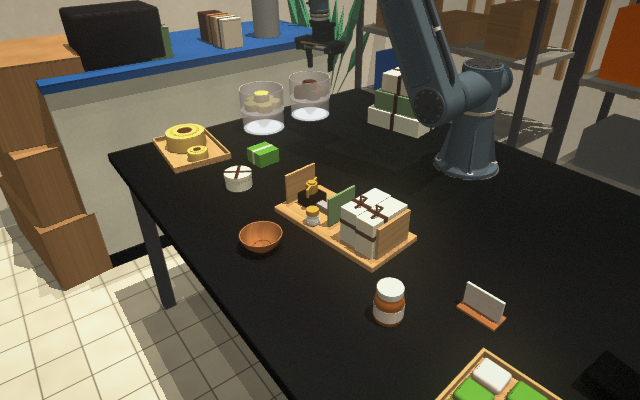

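The top view shows the rail with corners about (250,190), (360,179), (366,233) and (257,243), and the screw near (344,204). Rail +y is roughly world +y. Next I'll fit the rail pose.

```bash
cat > h.py <<'E'
import numpy as np,cv2
def pts(c,M=None):
    d=c['depth'];v,u=np.mgrid[:400,:640];K=c['mtx']
    P=np.stack([(u-K[0,2])/K[0,0]*d,(v-K[1,2])/K[1,1]*d,d],-1)
    M=c['cam_to_world'] if M is None else M
    return P@M[:3,:3].T+M[:3,3]
def proj(c,p,M=None):
    M=np.linalg.inv(c['cam_to_world'] if M is None else M);q=p@M[:3,:3].T+M[:3,3]
    q=q@c['mtx'].T;return q[...,:2]/q[...,2:]
E
python3 - <<'E'
from h import *
ims=[]
for n in("top","scene"):
    c=dict(np.load(n+'.npz'));P=pts(c);f=c['frame'].astype(int)
    m=(c['depth']>0)&(abs(P[...,2]-.018)<.008)&(P[...,0]>.2)&(P[...,0]<.65)&(abs(P[...,1])<.3)&(f[...,0]-f[...,2]>40)
    m=m.astype(np.uint8);k,l,s,_=cv2.connectedComponentsWithStats(m)
    print(n,s[1:][s[1:,4]>40])
    big=np.isin(l,[i for i in range(1,k) if s[i,4]>25])
    q=P[big][:,:2].astype(np.float32);print(cv2.minAreaRect(q), np.median(P[big][:,2]))
    x,y,w,h=(240,165,140,90) if n=="top" else (265,150,160,125)
    ims.append(cv2.resize(c['frame'][y:y+h,x:x+w,::-1],(800,int(800/w*h)) if 0 else (480,int(480/w*h)),interpolation=cv2.INTER_CUBIC))
    hi=(P[...,2]>.075)&(P[...,0]>.3)&(P[...,0]<.6)&(abs(P[...,1])<.25)
    print('hi',np.round(P[hi].min(0),3),np.round(P[hi].max(0),3))
H=max(i.shape[0] for i in ims)
cv2.imwrite('pics/z.png',cv2.resize(np.hstack([cv2.copyMakeBorder(i,0,H-i.shape[0],0,0,0) for i in ims]),None,fx=.83,fy=.83))
E
```

```text
top [[ 255  183  110   60 2943]]
((0.5567443370819092, 0.019640043377876282), (0.18053022027015686, 0.3691064119338989), 6.735079765319824) 0.018338613137358628
hi [ 0.383 -0.157  0.075] [0.6   0.199 1.498]
scene [[ 318  185   19   14   98]
 [ 280  197  137   73 1670]]
((0.5614392161369324, 0.01886194944381714), (0.18367363512516022, 0.3717559576034546), 6.976449489593506) 0.016770314169667344
hi [ 0.479 -0.157  0.075] [0.6   0.2   0.132]
```

View pics/z.png

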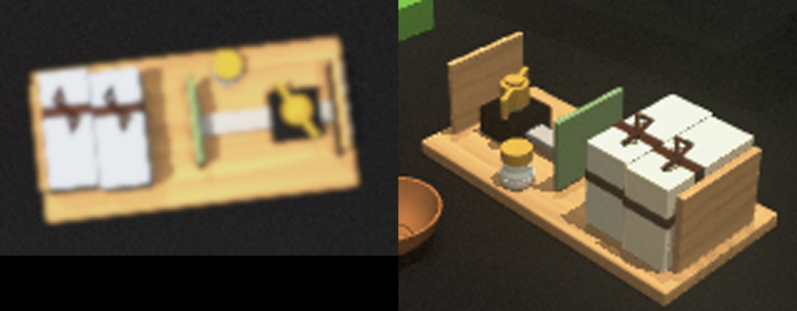

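Rail pose estimate: origin (0.559, 0.0195), yaw 6.8°. The screw axis should be at about (0.573, -0.100), with the wings about 38° from world x. I'll move above the gap behind the plate with the fingers closed.

Emit:
play_rows([
  [[0.398,0.571,0.0],[0,0,1.419]],
  [[0.398,0.571,0.0],[0,0,1.419]],
  [[0.398,0.571,0.0],[0,0,1.419]],
  [[0.398,0.571,0.0],[0,0,1.419]],
  [[0.398,0.571,0.0],[0,0,1.419]],
  [[0.398,0.571,0.0],[0,0,1.419]],
  [[0.398,0.571,0.0],[0,0,1.419]],
  [[0.398,0.571,0.0],[0,0,1.419]],
  [[0.398,0.571,0.0],[0,0,1.419]],
  [[0.398,0.571,0.0],[0,0,1.419]],
], gripper=0.0)

```text
time_s: 1.35
position: [0.5254, -0.0876, 0.2474]
tcp_rot: [[0.993, -0.0, -0.119], [0.119, -0.0, 0.993], [-0.0, -1.0, -0.0]]
force: [0.1, -1.1, 0.6]
opening: 0.024
```

Emit:
play_rows([
  [[0.04,0.057,0.0],[0,0,0]],
  [[0.04,0.057,0.0],[0,0,0]],
  [[0.04,0.057,0.0],[0,0,0]],
])

```text
time_s: 1.72
position: [0.5641, -0.0321, 0.247]
tcp_rot: [[0.993, -0.002, -0.12], [0.12, -0.0, 0.993], [-0.002, -1.0, -0.0]]
force: [-0.5, -0.5, 0.2]
opening: 0.01
```

```bash
python3 - <<'E'
from rig import *
from h import *
s=read_state();T=np.eye(4);T[:3,:3]=s['tcp_rot'];T[:3,3]=s['position']
c=capture('wrist');M=T@c['hand_eye'];np.savez('w0',M=M,**c);print(s['position'])
P=pts(c,M);f=c['frame'].astype(int)
a=np.radians(6.8);R=np.array([[np.cos(a),-np.sin(a)],[np.sin(a),np.cos(a)]])
rc=np.array([.559,.0195]);Q=(P[...,:2]-rc)@R
im=c['frame'][:,:,::-1].copy()
ok=c['depth']>0
for nm,m in (('hubtop',ok&(abs(P[...,2]-.09)<.004)&(abs(Q[...,0])<.05)&(abs(Q[...,1]+.12)<.03)),
  ('wing',ok&(abs(P[...,2]-.085)<.003)&(abs(Q[...,0])<.05)&(abs(Q[...,1]+.12)<.04)),
  ('plate',ok&(P[...,2]>.09)&(P[...,2]<.112)&(abs(Q[...,0])<.06)&(abs(Q[...,1]+.0)<.045)),
  ('wall',ok&(P[...,2]>.105)&(P[...,2]<.12)&(abs(Q[...,0])<.07)&(Q[...,1]<-.14)),
  ('boxes',ok&(P[...,2]>.11)&(P[...,2]<.14)&(abs(Q[...,0])<.08)&(Q[...,1]>.04))):
    q=Q[m]
    if len(q): print(nm,len(q),q.min(0).round(4),q.max(0).round(4),q.mean(0).round(4),P[m][:,2].max().round(3))
for z,pl in((.09,[(0,-.12)]),(.112,[(-.055,-.1635),(.055,-.1635)])):
    for p in pl:
        w=rc+R@np.array(p);u=proj(c,np.array([*w,z]),M);print(p,u);cv2.circle(im,tuple(int(i) for i in u),3,(255,0,255),1)
cv2.imwrite('pics/w0.png',im)
E
```

```text
[ 0.56413796 -0.03206911  0.2469943 ]
plate 1056 [-0.0521 -0.0073] [0.0464 0.0008] [-0.0028 -0.0029] 0.108
wall 2 [-0.0031 -0.165 ] [-0.0021 -0.1645] [-0.0026 -0.1648] 0.109
boxes 13249 [-0.0689  0.0533] [0.0666 0.1154] [-0.003   0.0847] 0.132
(0, -0.12) [321.13941096 258.93007712]
(-0.055, -0.1635) [268.16561773 306.33466103]
(0.055, -0.1635) [373.88322568 306.806341  ]
```

View pics/w0.png

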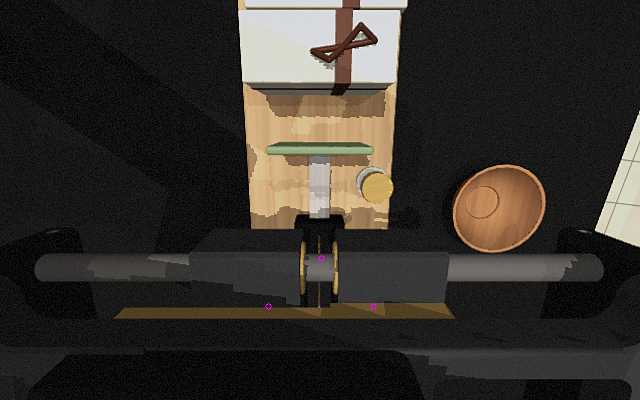

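The wrist view shows the plate at about (320,150). In the rail frame its back face is at y ≈ -0.007, x offset about -0.002, and the first box face is at y ≈ 0.053. About 53 mm of travel remain. I'll descend and push.

Emit:
play_rows([
  [[-0.001,0,-0.05],[0,0,0]],
  [[-0.001,0,-0.1],[0,0,0]],
  [[-0.001,0,-0.145],[0,0,0]],
  [[-0.001,0,-0.145],[0,0,0]],
])

```text
time_s: 2.28
position: [0.5601, -0.0336, 0.0997]
tcp_rot: [[0.993, -0.009, -0.116], [0.116, 0.002, 0.993], [-0.009, -1.0, 0.003]]
force: [-0.3, -0.3, -0.4]
opening: 0.005
```

Emit:
play_rows([
  [[-0.0024,0.02,0],[0,0,0]],
  [[-0.0042,0.035,0],[0,0,0]],
  [[-0.0054,0.045,0],[0,0,0]],
  [[-0.0065,0.055,0],[0,0,0]],
  [[-0.0077,0.065,0],[0,0,0]],
  [[-0.0087,0.073,0],[0,0,0]],
  [[-0.0094,0.079,0],[0,0,0]],
  [[-0.0094,0.079,0],[0,0,0]],
])

```text
time_s: 3.28
position: [0.5551, 0.0473, 0.1039]
tcp_rot: [[0.993, 0.003, -0.12], [0.12, -0.0, 0.993], [0.003, -1.0, -0.001]]
force: [1.4, -1.6, 1.0]
opening: 0.006
```

Emit:
play_rows([
  [[-0.0006,0.005,0],[0,0,0]],
  [[-0.0008,0.007,0],[0,0,0]],
])

```text
time_s: 3.52
position: [0.5545, 0.0521, 0.1035]
tcp_rot: [[0.993, 0.003, -0.121], [0.121, -0.004, 0.993], [0.002, -1.0, -0.004]]
force: [-0.4, -13.3, 5.6]
opening: 0.004
```

Emit:
play_rows([
  [[-0.0002,0.002,0],[0,0,0]],
  [[-0.0002,0.002,0],[0,0,0]],
])

```text
time_s: 3.78
position: [0.5546, 0.0522, 0.1035]
tcp_rot: [[0.993, 0.003, -0.121], [0.121, -0.006, 0.993], [0.002, -1.0, -0.006]]
force: [-0.3, -14.7, 6.1]
opening: 0.005
```

Emit:
play_rows([
  [[-0.0004,0.003,0],[0,0,0]],
  [[-0.0004,0.003,0],[0,0,0]],
])

```text
time_s: 4.03
position: [0.5546, 0.0524, 0.1036]
tcp_rot: [[0.992, 0.003, -0.123], [0.123, -0.01, 0.992], [0.002, -1.0, -0.011]]
force: [-0.6, -24.1, 5.3]
opening: 0.006
```

```bash
python3 - <<'E'
from rig import *
from h import *
c=capture('scene');P=pts(c);print(read_state()['force'],read_state()['position'])
a=np.radians(6.8);R=np.array([[np.cos(a),-np.sin(a)],[np.sin(a),np.cos(a)]]);rc=np.array([.558,.0195])
x,y,w,h=265,150,160,120
cv2.imwrite('pics/s1.png',cv2.resize(c['frame'][y:y+h,x:x+w,::-1],(640,480),interpolation=cv2.INTER_CUBIC))
E
```

```text
[ -0.97822585 -25.54821232   4.59365213] [0.55457375 0.05240767 0.1035621 ]
```

View pics/s1.png

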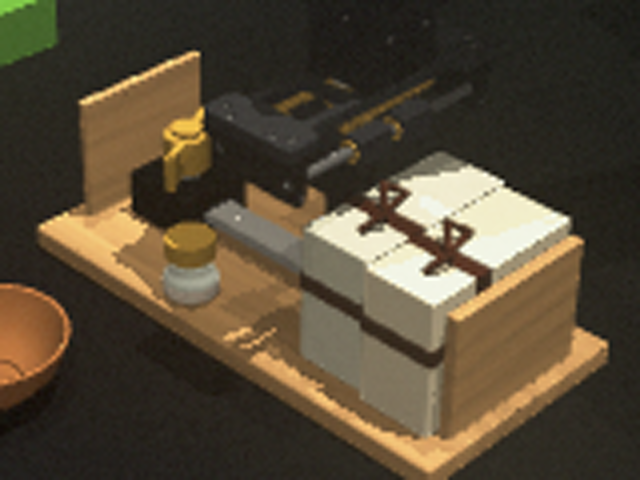

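The picture shows the plate hard against the boxes, and the force is rising with no motion, so it is home. I'll back off, rise, and retreat so the wrist camera can see the screw.

Emit:
play_rows([
  [[0.002,-0.018,0],[0,0,0]],
  [[0.002,-0.018,0.05],[0,0,0]],
  [[0.002,-0.018,0.1],[0,0,0]],
  [[0.003,-0.03,0.145],[0,0,0]],
  [[0.01,-0.09,0.145],[0,0,0]],
  [[0.017,-0.15,0.145],[0,0,0]],
  [[0.024,-0.2,0.145],[0,0,0]],
  [[0.028,-0.236,0.145],[0,0,0]],
  [[0.028,-0.236,0.145],[0,0,0]],
  [[0.028,-0.236,0.145],[0,0,0]],
], gripper=0.045)

```text
time_s: 5.32
position: [0.5802, -0.1761, 0.2469]
tcp_rot: [[0.993, -0.002, -0.119], [0.119, 0.002, 0.993], [-0.001, -1.0, 0.003]]
force: [0.2, 0.7, 0.1]
opening: 0.515
```

```bash
cat > look.py <<'E'
from rig import *
from h import *
import sys
s=read_state();T=np.eye(4);T[:3,:3]=s['tcp_rot'];T[:3,3]=s['position']
c=capture('wrist');M=T@c['hand_eye'];print(s['position'],s['opening'])
P=pts(c,M);ok=c['depth']>0
a=np.radians(6.8);R=np.array([[np.cos(a),-np.sin(a)],[np.sin(a),np.cos(a)]]);rc=np.array([.558,.0195]);Q=(P[...,:2]-rc)@R
near=ok&(np.hypot(Q[...,0],Q[...,1]+.12)<.05)&(Q[...,1]>-.16)
for nm,m in (('hub',near&(P[...,2]>.0875)&(P[...,2]<.1)),('plate',ok&(P[...,2]>.09)&(P[...,2]<.112)&(abs(Q[...,0])<.06)&(Q[...,1]<.06)&(Q[...,1]>0)),
  ('wall',ok&(P[...,2]>.105)&(P[...,2]<.12)&(abs(Q[...,0])<.07)&(Q[...,1]<-.14)),
  ('box',ok&(P[...,2]>.11)&(P[...,2]<.14)&(abs(Q[...,0])<.08)&(Q[...,1]>.05))):
    q=Q[m].astype(np.float32)
    if len(q)>5: print(nm,len(q),q.min(0).round(4),q.max(0).round(4),'world',P[m].mean(0).round(4),'circ',cv2.minEnclosingCircle(P[m][:,:2].astype(np.float32)))
m=near&(P[...,2]>.08)&(P[...,2]<.0875)
q=P[m][:,:2];
if len(q)>10:
    d=q-q.mean(0);w,V=np.linalg.eigh(d.T@d);v=V[:,1];print('wing',len(q),q.mean(0),np.degrees(np.arctan2(v[1],v[0])),np.sqrt(w/len(q)))
cv2.imwrite(f'pics/{sys.argv[1]}.png',c['frame'][:,:,::-1])
E
python3 look.py w1
```

```text
[ 0.58018086 -0.17609771  0.2468619 ] 0.5150332297484259
hub 414 [-0.0125 -0.131 ] [ 0.0086 -0.1097] world [ 0.5705 -0.1002  0.0888] circ ((0.5704194903373718, -0.10027799010276794), 0.011028202250599861)
wall 1068 [-0.0558 -0.1733] [ 0.053  -0.1636] world [ 0.5764 -0.1472  0.1102] circ ((0.5766798257827759, -0.1486402451992035), 0.05449935793876648)
wing 884 [ 0.57075425 -0.10002092] -144.60696728150236 [0.0077558 0.0198998]
```

View pics/w1.png

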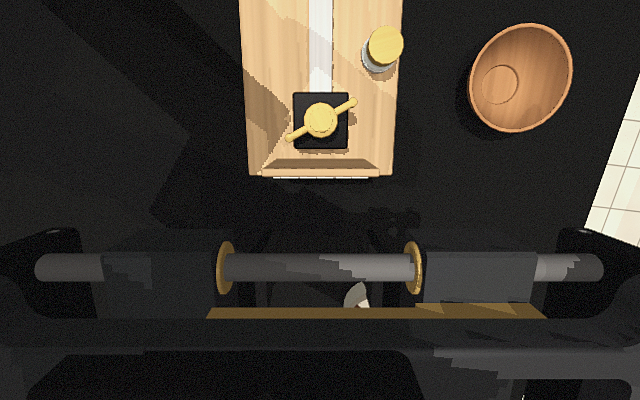

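The wrist view shows the screw hub at (321,119), with the wings running from (290,138) to (353,101). That puts the axis at (0.5706, -0.1001) and the wing direction at 35.4°. I'll straddle the hub with the fingers 45 mm apart, perpendicular to the wings, and turn about the axis.

Emit:
play_rows([
  [[-0.0097,0.0759,0],[0,0,0.18]],
  [[-0.0097,0.0759,0],[0,0,0.36]],
  [[-0.0097,0.0759,0],[0,0,0.54]],
  [[-0.0097,0.0759,0],[0,0,0.72]],
  [[-0.0097,0.0759,0],[0,0,0.9]],
  [[-0.0097,0.0759,0],[0,0,1.08]],
  [[-0.0097,0.0759,0],[0,0,1.26]],
  [[-0.0097,0.0759,0],[0,0,1.44]],
  [[-0.0097,0.0759,0],[0,0,1.62]],
  [[-0.0097,0.0759,0],[0,0,1.8]],
])

```text
time_s: 6.62
position: [0.5706, -0.0995, 0.2476]
tcp_rot: [[-0.349, -0.001, -0.937], [0.937, 0.001, -0.349], [0.001, -1.0, 0.0]]
force: [0.5, -0.5, -0.3]
opening: 0.521
```

Emit:
play_rows([
  [[0,0,0],[0,0,0.09]],
  [[0,0,0],[0,0,0.09]],
  [[0,0,0],[0,0,0.09]],
])

```text
time_s: 7.0
position: [0.5709, -0.1005, 0.2476]
tcp_rot: [[-0.424, -0.0, -0.906], [0.906, 0.0, -0.424], [0.0, -1.0, 0.0]]
force: [-0.2, -0.5, -0.5]
opening: 0.519
```

Emit:
play_rows([
  [[0,0,-0.05],[0,0,0]],
  [[0,0,-0.1],[0,0,0]],
  [[0,0,-0.13],[0,0,0]],
  [[0,0,-0.155],[0,0,0]],
  [[0,0,-0.155],[0,0,0]],
])

```text
time_s: 7.62
position: [0.5697, -0.1008, 0.0907]
tcp_rot: [[-0.424, -0.005, -0.906], [0.906, 0.002, -0.424], [0.004, -1.0, 0.003]]
force: [-0.7, -0.7, 0.0]
opening: 0.516
```

Emit:
play_rows([
  [[0,0,0],[0,0,-0.15]],
  [[0,0,0],[0,0,-0.3]],
  [[0,0,0],[0,0,-0.45]],
  [[0,0,0],[0,0,-0.6]],
  [[0,0,0],[0,0,-0.75]],
  [[0,0,0],[0,0,-0.9]],
  [[0,0,0],[0,0,-1.05]],
  [[0,0,0],[0,0,-1.2]],
])

```text
time_s: 8.62
position: [0.5717, -0.1013, 0.0942]
tcp_rot: [[0.694, 0.002, -0.72], [0.72, -0.0, 0.694], [0.001, -1.0, -0.001]]
force: [-0.2, 1.4, 0.4]
opening: 0.523
```

```bash
python3 - <<'E'
from rig import *
s=read_state();print(s['joint_positions'],s['moment'],s['force'],s['tau'])
E
```

```text
[-2.10787561e+01  3.90477216e+01  9.55202802e+01  3.39895814e-02
  4.53288879e+01 -6.71611829e+01] [ 0.21650656 -0.06668943  0.04091777] [-0.24357394  1.39478961  0.39041552] [ -0.7037152  -43.75235796 -11.34823054  -0.16699268  -0.12862303
  -0.72723029]
```

Emit:
play_rows([
  [[0,0,0],[0,0,-0.16]],
  [[0,0,0],[0,0,-0.32]],
  [[0,0,0],[0,0,-0.48]],
  [[0,0,0],[0,0,-0.64]],
  [[0,0,0],[0,0,-0.8]],
  [[0,0,0],[0,0,-0.96]],
  [[0,0,0],[0,0,-1.12]],
  [[0,0,0],[0,0,-1.28]],
  [[0,0,0],[0,0,-1.4]],
])

```text
time_s: 9.75
position: [0.5722, -0.1008, 0.0943]
tcp_rot: [[0.828, 0.003, 0.561], [-0.561, 0.0, 0.828], [0.002, -1.0, 0.002]]
force: [0.3, 2.2, -0.2]
opening: 0.52
```

```bash
python3 - <<'E'
from rig import *
s=read_state();print(s['joint_positions'][5],s['moment'],s['force'],s['position'])
E
```

```text
13.011024891633678 [ 0.42828127 -0.27644945  0.03802451] [ 0.29400932  2.15920427 -0.22316783] [ 0.57222956 -0.10081397  0.09427377]
```

Emit:
play_rows([
  [[0,0,0],[0,0,-0.08]],
  [[0,0,0],[0,0,-0.16]],
  [[0,0,0],[0,0,-0.24]],
  [[0,0,0],[0,0,-0.3]],
  [[0,0,0],[0,0,-0.34]],
  [[0,0,0],[0,0,-0.38]],
])

```text
time_s: 10.5
position: [0.5724, -0.1012, 0.0943]
tcp_rot: [[0.563, 0.003, 0.826], [-0.826, -0.0, 0.563], [0.002, -1.0, 0.003]]
force: [1.8, 1.7, -0.1]
opening: 0.517
```

```bash
python3 - <<'E'
from rig import *
s=read_state();print(s['joint_positions'][5],s['moment'],s['force'],s['position'],s['tau'][5])
E
```

```text
34.61765662646917 [ 0.24763842 -0.20116579  0.08674255] [ 1.76550837  1.67178206 -0.05807793] [ 0.57242156 -0.1011645   0.09431809] -0.15671043656766415
```

Emit:
play_rows([
  [[0,0,0],[0,0,-0.05]],
  [[0,0,0],[0,0,-0.1]],
  [[0,0,0],[0,0,-0.15]],
  [[0,0,0],[0,0,-0.2]],
  [[0,0,0],[0,0,-0.2]],
])

```text
time_s: 11.12
position: [0.5723, -0.1016, 0.0941]
tcp_rot: [[0.39, 0.003, 0.921], [-0.921, -0.001, 0.39], [0.002, -1.0, 0.003]]
force: [0.2, 0.4, 1.1]
opening: 0.519
```

```bash
python3 - <<'E'
from rig import *
s=read_state();print(s['joint_positions'][5],s['moment'],s['force'],s['position'],s['tau'][5])
E
```

```text
45.96588936230855 [ 0.07353792 -0.10005852 -0.00267646] [0.20964897 0.35392398 1.05497997] [ 0.57231586 -0.10159655  0.09412758] 0.10434305062517524
```

No stop at the first alignment, so there is at least another half turn to go. I'll continue the stroke and recentre slightly.

Emit:
play_rows([
  [[-0.0015,0.0013,0],[0,0,-0.16]],
  [[-0.0015,0.0013,0],[0,0,-0.32]],
  [[-0.0015,0.0013,0],[0,0,-0.48]],
  [[-0.0015,0.0013,0],[0,0,-0.64]],
  [[-0.0015,0.0013,0],[0,0,-0.8]],
  [[-0.0015,0.0013,0],[0,0,-0.96]],
  [[-0.0015,0.0013,0],[0,0,-1.12]],
  [[-0.0015,0.0013,0],[0,0,-1.28]],
  [[-0.0015,0.0013,0],[0,0,-1.44]],
  [[-0.0015,0.0013,0],[0,0,-1.6]],
])

```text
time_s: 12.38
position: [0.5716, -0.1009, 0.094]
tcp_rot: [[-0.934, 0.005, 0.358], [-0.358, -0.002, -0.934], [-0.004, -1.0, 0.003]]
force: [1.8, 0.7, 0.5]
opening: 0.517
```

```bash
python3 - <<'E'
from rig import *
s=read_state();print(s['joint_positions'],s['moment'],s['force'],s['position'],s['tau'][5])
E
```

```text
[-2.10380579e+01  3.90082989e+01  9.56939490e+01  1.76680872e-02
  4.50038741e+01  1.37975457e+02] [ 0.19635576 -0.34197075  0.07115244] [1.80255844 0.66272425 0.52574419] [ 0.571589   -0.10085521  0.09402022] -0.7798061706125736
```

Wings are now at about -11°, with roughly 72° left to the next alignment. I'll lift, rewind, and start a new stroke.

Emit:
play_rows([
  [[0,0,0],[0,0,0.12]],
  [[0,0,0.055],[0,0,0.2]],
  [[0,0,0.06],[0,0,0.38]],
  [[0,0,0.06],[0,0,0.56]],
  [[0,0,0.06],[0,0,0.74]],
  [[0,0,0.06],[0,0,0.92]],
  [[0,0,0.06],[0,0,1.1]],
  [[0,0,0.06],[0,0,1.28]],
  [[0,0,0.06],[0,0,1.46]],
  [[0,0,0.06],[0,0,1.6]],
])

```text
time_s: 13.62
position: [0.5697, -0.1005, 0.1534]
tcp_rot: [[0.394, 0.001, 0.919], [-0.919, -0.001, 0.394], [0.001, -1.0, 0.001]]
force: [0.2, -0.4, 0.2]
opening: 0.523
```

Emit:
play_rows([
  [[0,0,0],[0,0,0.18]],
  [[0,0,0],[0,0,0.36]],
  [[0,0,0],[0,0,0.54]],
  [[0,0,0],[0,0,0.72]],
  [[0,0,0],[0,0,0.9]],
  [[0,0,0],[0,0,1.08]],
  [[0,0,0],[0,0,1.26]],
  [[0,0,0],[0,0,1.44]],
  [[0,0,0],[0,0,1.62]],
  [[0,0,0],[0,0,1.8]],
])

```text
time_s: 14.88
position: [0.5697, -0.1005, 0.1534]
tcp_rot: [[0.805, 0.001, -0.594], [0.594, -0.001, 0.805], [0.0, -1.0, -0.001]]
force: [-0.3, -0.3, -0.0]
opening: 0.521
```

Emit:
play_rows([
  [[-0.001,0.0008,0],[0,0,0.18]],
  [[-0.001,0.0008,0],[0,0,0.25]],
  [[-0.001,0.0008,0],[0,0,0.25]],
])

```text
time_s: 15.25
position: [0.5687, -0.0996, 0.1533]
tcp_rot: [[0.638, 0.001, -0.77], [0.77, -0.001, 0.638], [0.0, -1.0, -0.001]]
force: [0.3, 1.6, 0.6]
opening: 0.517
```

```bash
python3 - <<'E'
from rig import *
from h import *
s=read_state();print(s['joint_positions'][[0,5]] if hasattr(s['joint_positions'],'shape') else s['joint_positions'],s['time_s'])
ims=[]
for n,(x,y,w,h) in (("top",(300,165,80,80)),("scene",(265,150,80,80))):
    c=capture(n);ims.append(cv2.resize(c['frame'][y:y+h,x:x+w,::-1],(400,400),interpolation=cv2.INTER_CUBIC))
cv2.imwrite('pics/m.png',np.hstack(ims))
E
```

```text
[-21.01085153 -71.34427623] 15.25
```

View pics/m.png

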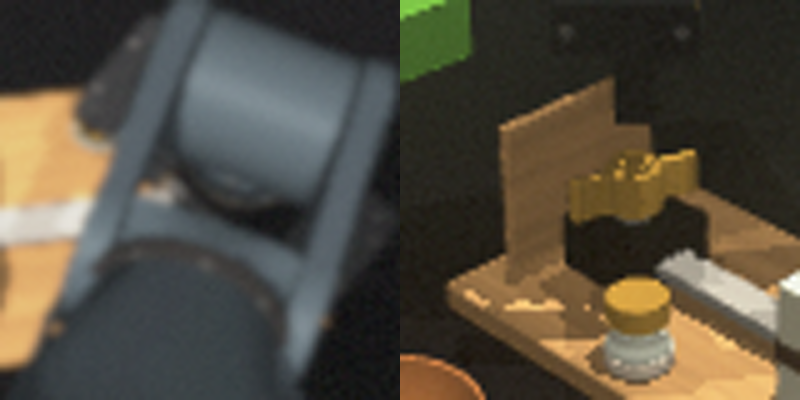

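The wings match the expected -11° in the scene crop (right half, (580,200) to (690,165)). I'll recentre, descend, and stroke.

Emit:
play_rows([
  [[0.002,-0.0005,-0.02],[0,0,0]],
  [[0.002,-0.0005,-0.045],[0,0,0]],
  [[0.002,-0.0005,-0.06],[0,0,0]],
  [[0.002,-0.0005,-0.06],[0,0,0]],
])

```text
time_s: 15.85
position: [0.5698, -0.0997, 0.0915]
tcp_rot: [[0.638, -0.002, -0.77], [0.77, 0.001, 0.638], [-0.001, -1.0, 0.002]]
force: [-0.6, -0.5, 0.6]
opening: 0.516
```

Emit:
play_rows([
  [[0,0,0],[0,0,-0.16]],
  [[0,0,0],[0,0,-0.32]],
  [[0,0,0],[0,0,-0.48]],
  [[0,0,0],[0,0,-0.64]],
  [[0,0,0],[0,0,-0.8]],
  [[0,0,0],[0,0,-0.96]],
  [[0,0,0],[0,0,-1.12]],
  [[0,0,0],[0,0,-1.28]],
  [[0,0,0],[0,0,-1.42]],
])

```text
time_s: 16.98
position: [0.5719, -0.1, 0.0937]
tcp_rot: [[0.855, 0.003, 0.519], [-0.519, -0.0, 0.855], [0.003, -1.0, 0.001]]
force: [0.8, 1.8, -0.9]
opening: 0.516
```

Emit:
play_rows([
  [[0,0,0],[0,0,-0.08]],
  [[0,0,0],[0,0,-0.16]],
  [[0,0,0],[0,0,-0.22]],
  [[0,0,0],[0,0,-0.28]],
  [[0,0,0],[0,0,-0.3]],
])

```text
time_s: 17.6
position: [0.572, -0.1, 0.0936]
tcp_rot: [[0.666, 0.003, 0.746], [-0.746, -0.001, 0.666], [0.003, -1.0, 0.002]]
force: [1.8, 0.8, 0.1]
opening: 0.517
```

```bash
python3 - <<'E'
from rig import *
s=read_state();print(s['joint_positions'],s['moment'],s['force'],s['position'],s['tau'][5])
E
```

```text
[-2.09543583e+01  3.90796689e+01  9.55990708e+01  5.02718708e-02
  4.51338531e+01  2.72272643e+01] [ 0.2172138  -0.41018289  0.03066533] [1.82852976 0.75402595 0.12568201] [ 0.57195743 -0.09998374  0.09363803] 0.016410622629337013
```

Yaw is -48° with no stop yet. I'll continue in small steps.

Emit:
play_rows([
  [[0,0,0],[0,0,-0.05]],
  [[0,0,0],[0,0,-0.1]],
  [[0,0,0],[0,0,-0.14]],
  [[0,0,0],[0,0,-0.14]],
])

```text
time_s: 18.1
position: [0.5723, -0.0999, 0.0936]
tcp_rot: [[0.562, 0.004, 0.827], [-0.827, -0.002, 0.562], [0.004, -1.0, 0.002]]
force: [3.3, 3.1, 0.8]
opening: 0.518
```

```bash
python3 - <<'E'
from rig import *
s=read_state();print(s['joint_positions'],s['moment'],s['force'],s['position'],s['tau'][5])
E
```

```text
[-2.08930082e+01  3.90868812e+01  9.55766537e+01 -6.87983989e-02
  4.50962861e+01  3.49369203e+01] [ 0.57902787 -0.6358961   1.66899508] [3.2895773  3.09686656 0.84534324] [ 0.57230034 -0.09990341  0.09364502] 1.6747824847698212
```

Emit:
play_rows([
  [[0,0,0],[0,0,-0.05]],
  [[0,0,0],[0,0,-0.09]],
  [[0,0,0],[0,0,-0.09]],
])

```text
time_s: 18.48
position: [0.5723, -0.0998, 0.0937]
tcp_rot: [[0.503, 0.002, 0.864], [-0.864, -0.007, 0.503], [0.007, -1.0, -0.001]]
force: [4.5, 5.1, 2.5]
opening: 0.524
```

```bash
python3 - <<'E'
from rig import *
s=read_state();print(s['joint_positions'],s['moment'],s['force'],s['position'],s['tau'][5])
E
```

```text
[-20.75601907  39.08792873  95.55954843  -0.44926902  45.08824199
  39.38098799] [ 1.27286769 -0.82036295  5.56375219] [4.45679296 5.10066186 2.46364652] [ 0.57228562 -0.09984976  0.09369861] 5.574253499507904
```

The moment jumped to 5.6 N·m, so this is the hard stop. I'll unload, lift clear, and check with the wrist camera.

Emit:
play_rows([
  [[0,0,0],[0,0,0.15]],
  [[0,0,0],[0,0,0.3]],
  [[0,0,0],[0,0,0.4]],
  [[0,0,0.055],[0,0,0.4]],
  [[0,0,0.11],[0,0,0.5]],
  [[0,0,0.155],[0,0,0.68]],
  [[0.0,-0.02,0.155],[0,0,0.86]],
  [[0.003,-0.05,0.155],[0,0,1.04]],
  [[0.007,-0.076,0.155],[0,0,1.17]],
  [[0.007,-0.076,0.155],[0,0,1.17]],
])

```text
time_s: 19.73
position: [0.5774, -0.1778, 0.2477]
tcp_rot: [[0.996, 0.0, -0.094], [0.094, -0.0, 0.996], [-0.0, -1.0, -0.0]]
force: [-0.3, 1.5, 0.4]
opening: 0.519
```

```bash
python3 look.py w2; python3 - <<'E'
from rig import *
from h import *
print(read_state()['time_s'],read_state()['force'])
c=capture('scene');x,y,w,h=265,150,160,120
b=cv2.resize(c['frame'][y:y+h,x:x+w,::-1],(400,300),interpolation=cv2.INTER_CUBIC)
a=cv2.imread('pics/w2.png')[0:240,200:520]
cv2.imwrite('pics/f.png',np.hstack([cv2.resize(a,(400,300)),b]))
E
```

```text
[ 0.57735983 -0.17784414  0.24774383] 0.5192939941022203
hub 409 [-0.0125 -0.1311] [ 0.0087 -0.1098] world [ 0.5704 -0.1002  0.0888] circ ((0.5704292058944702, -0.100306436419487), 0.011028173379600048)
wall 1070 [-0.0564 -0.1737] [ 0.0529 -0.1636] world [ 0.5761 -0.1471  0.1101] circ ((0.5763775110244751, -0.14943794906139374), 0.05478060245513916)
wing 906 [ 0.57021271 -0.09917062] 96.93146525164944 [0.00774078 0.01983625]
19.775 [ 0.59758688 -0.07244438  0.58079176]
```

View pics/f.png

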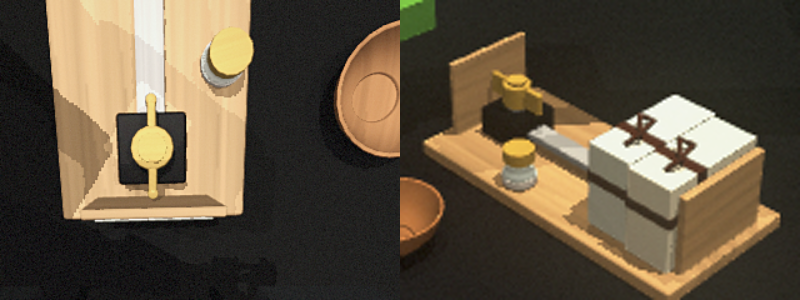

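The left crop shows the wings along the bar, at 96.9° against the rail's 96.8°. The right crop shows the boxes standing and the jar undisturbed. The arm is clear, so I'm handing in.

```bash
python3 -c "
from rig import *
print(hand_in())"
```

```text
the job is handed in; nothing more can be done
None
```

The green end plate is home against the gift boxes and the wing screw is tight on its stop. I handed the job in at about 20 s of the 54 s allowed; hand-in reports no verdict.

- **End plate:** I pushed it with closed fingers until it stopped moving and the force reached about 25 N. I didn't measure its final position after backing off, because the boxes hid it in the last picture.
- **Wing screw:** I straddled the hub with the fingers 45 mm apart and turned clockwise in two strokes. The screw passed its first alignment with the rail freely. At the next one it hit a hard stop, with the wrist moment rising to 5.6 N·m.
- **Last checks:** The wrist camera measured the wings at 96.9°, against the rail's 96.8° (tight means in line with the rail). In the last scene picture both gift boxes stand upright in the row and the jam jar looks undisturbed. The gripper was raised clear of everything with almost no force on it.

No check failed or disagreed. I saw no contact with the other objects on the counter, but I didn't measure their positions again at the end.

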